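Close up a loaded single-dose grinder

ROBOT

A 6-joint arm with a two-finger parallel gripper is mounted at the origin on a cart in front of the work surface, level with it; the furniture and walls round the work are solid. World frame = base frame: x ahead of the robot, y to its left, z up, the work surface at z = 0. Lengths are in mm, angles in rad, forces in N, time in s.
With the tool pointing down it reaches from about 275 to 825 mm from the base axis. Payload 5.2 kg.
Tool frame: the origin (TCP) lies at the very end of the fingers, on their centre line; the grasp point (between the pads) lies 19 mm behind it; z points along the fingers, y is the line along which they close (so a half turn about z gives the same grasp; the last joint's range is limited). The gripper opens to 93 mm and grips with 3 to 60 N. Pads are 15 mm wide; open, the fingers measure 128 mm over their backs; the gripper's body (75 mm by 188 mm) begins 65 mm behind the grasp point.
Start: joints at [-1.328, 0.259, 1.535, -0, 1.348, -0.203], TCP at [237.169, -496.242, 218.653] pointing down, gripper open.
Joint ranges: [-3.14, 3.14], [-0.91, 2.08], [0.19, 2.58], [-1.22, 4.36], [0.22, 2.71], [-3.12, 3.12]. Speed limits (rad/s): [2.57, 2.57, 3.14, 3.14, 3.14, 3.14].

INTERFACE

Orientations are given as [roll, pitch, yaw] about the fixed x, y, z axes, in that order (R = Rz(yaw) Ry(pitch) Rx(roll)).
In Python, from bench import robot gives the robot as it stands. The module is installed in compiled form; this text tells all that it offers. Calls block until the motion is done:
- robot.move_ptp(position, orientation): joint-space move of the TCP to a pose.
- robot.move_linear(position, ori=None, speed=150, f_stop=None): straight line of the TCP; ori=None keeps the orientation; speed is the mean speed in mm/s. With f_stop (N) it stops when the force on the tool has changed by that much, and returns True; else False.
- robot.move_j(angles): joint-space move.
- robot.move_gripper(opening): opening from 0.0 (shut) to 1.0 (fully open); the grip force is fixed at half the most; returns when the fingers have stopped.
- robot.sleep(seconds).
- robot.inverse_kinematics(position, orientation): joint angles nearest the present ones, or None.
- robot.get_image(name): name is "scene" or "top"; returns a dict with "img" (480x640x3 uint8, blue, green, red), "fovy" (degrees; the focal length in pixels is half the picture's height over the tangent of half this angle, whatever the lens; pixels are square), "cx", "cy" (the principal point, pixels), "eye" and "orientation" of the camera in the world. Camera axes: x right, y down, z forward; pixel columns grow to the right and rows downward; lengths in mm; the calibration is good to about 2 mm. A picture is of the moment at which its call begins. There is no depth.
A pose or a line that the arm cannot do raises robot.MotionError and nothing moves.
- robot.hand_in(): hands the job in; it is judged then, once.
Readings, each from a call of its own:
- robot.current_t(): time.
- robot.current_qpos(): joint angles.
- robot.current_joint_vel(): joint speeds.
- robot.current_joint_efforts(): joint torques, N m.
- robot.current_tcp_pos(): TCP position.
- robot.current_eef_rot(): TCP orientation.
- robot.current_contact_force(): force on the tool from outside, world axes, zero at the start.
- robot.current_ft_torque(): the same for the moment, N m.
- robot.current_gripper_width(): opening from 0.0 (shut) to 1.0 (fully open).
- robot.current_finger_force(): force on a finger pad.
Only numpy, scipy, OpenCV 4.12 (cv2) and the standard library are available. Lean on these libraries where they do the work, as an engineer would, in place of code of your own. Each camera call takes 0.05 s, during which the arm holds its last target. There are 200 camera calls.

TASK

The beans are already in the slanting single-dose grinder: close it up, ready to grind. Push its grounds bin fully home, and lock the lugged lid on its throat: the lid only goes in where its lugs find the slots hidden under it, so turn it on the ledge by feel until it drops, press it down against the sprung seal and turn it on clockwise until it locks and stays down by itself. Leave the other things standing where they are.

Things in the scene. Friction and masses are not known exactly. Their poses are not given: they have to be found in the camera images.
- grinder: Black and steel single-dose coffee grinder, fixed (does not move), 230 mm high: a base box 160 mm deep (x from -75 to 85), 112 mm wide, 84 mm high, and on it a steel barrel of radius 46 mm that leans 30 degrees towards the front. Origin: on the worktop under the base; x points to its rear (the front with the bin looks to -x), z up.
- throat: The grinder's slanting mouth, at [-30, 0, 207] mm in its frame. Origin: on the mouth's axis, level with the ledge's top. z out of the mouth, 30 degrees from vertical to the grinder's front; y as the grinder's. Mouth wall (inside the dark ribbed grind ring): radius 30 mm, bevelled to 34.5 at its top, 6.5 mm above the ledge. Ledge: 4 mm thick, inner radius 24.5 mm, with three slots.
- slot_nominal (a point): Point on the ledge, 27 mm from the axis on the throat's +x side. The three slots (120 degrees apart, each 39 degrees wide) turn with the very stiff grind ring, left at an unknown setting: one slot's centre is within 26 degrees of here, either way. From a slot, the lugs turn under the ledge only clockwise (looking into the mouth; negative about throat z), about 40 degrees to a stop.
- seal_top (a point): Centre of the top of the sprung rubber seal round the mouth (radius 36 to 42 mm) when nothing presses it: 16 mm above the ledge. It goes down along the axis: 3.4 N to start, 6 N at the locked height, 7.7 N at 9.5 mm, where the lid's flange meets the mouth wall. It pushes an unlocked lid up again.
- lid_home (a point): On the mouth's axis, 8 mm below the throat's origin: where the lid's origin is when locked and let go (lugs pulled up against the ledge's underside). Pressed fully down the lid is 3.5 mm deeper; its lugs can turn under the ledge only when its origin is at or below this point. Axes as throat.
- bin_front (a point): Centre of the outer face of the grounds bin's steel front (82 mm wide, 58 mm high, its centre 45 mm above the worktop); a finger lip 44 mm wide stands 9 mm out from it along the top, 22 to 28 mm above this point. Moves with the bin; x points into the grinder.
- bin (a joint): How far the grounds bin (a small drawer in the base) stands out towards the grinder's front, in m: 0 is fully home, 0.06 fully out. It slides with about 1.2 N of friction and has no latch.
- lid: The grinder's lid, loose, 0.13 to 0.21 kg, standing upright on the worktop. Origin: centre of the plug's underside, z up. Aluminium plug, 18 mm high, radius 19 mm at its foot widening to 22.5 mm at 7 mm, flange of radius 42 mm from 18 to 25 mm. Three lugs at the plug's foot (0 to 4 mm high, 10 mm wide) reach out to radius 28 mm at 0, 120 and 240 degrees from the lid's x.
- lid_grip (a point): Middle of the lid's black bar grip, 47 mm above the lid's origin. The bar is 58 mm long (along the lid's x), 15 mm thick (y) and stands from 25 to 56 mm above the origin. With its lugs lying on the ledge the lid's origin is at the throat's origin; with the lugs in the slots the lid rests on the seal about 2 mm deeper and can be pressed on down.
- milk_pitcher: Small steel milk pitcher, 72x86x94 mm, origin under its foot; stays where it is.
- leveller: Black round distribution leveller, 62 mm wide, 33 mm high, without a grip on top, origin under its foot; stays where it is.
- tasting_glass: Tasting glass, 55 mm wide, 75 mm high, origin under its foot; stays where it is.
- espresso_cup: White espresso cup with a handle, 63x79x55 mm, origin under its foot; stays where it is.
There are look-alikes about, which are no part of the job. What is shaped like the lid but turquoise is not meant.

How it is judged:
By the outcome, as a careful person would: the job done as asked, in the order asked, and still so for the second after the job is handed in, with the robot touching nothing.
It also fails if it takes over 56 s, if anything falls off the work surface, if the arm or the gripper's body presses on something with over 40 N, if the wrist force passes 120 N, or if a joint passes its speed limit or range.

## Working session

There is one attempt and no reset: what is moved stays moved. The work goes in short steps, each a Python script; the robot and the scene stay as the last script left them, time stands still between calls to the robot, and variables do not carry over. Pictures are saved under pics/ and viewed, at most 10 in all, crops included, and the job is handed in when it is done.

```bash
mkdir -p pics
python3 - <<'E'
from bench import robot
import cv2
for n in("scene","top"):
    d=robot.get_image(n); cv2.imwrite(f"pics/{n}0.png",d["img"])
    print(n,d["fovy"],d["cx"],d["cy"],d["eye"],d["orientation"],d.keys())
print(robot.current_t(),robot.current_eef_rot())
E
```

```text
scene 45.86125119050218 320.205850175576 237.54939319160295 [-314.28549685  512.81712239  713.67146713] [-2.08841405  0.01389935 -2.15533054] dict_keys(['img', 'fovy', 'cx', 'cy', 'eye', 'orientation'])
top 52.72837963882064 313.4495800429363 239.11753124224907 [ 431.75226526   -9.35934252 1100.63489809] [-3.01764809 -0.01224981 -1.55604334] dict_keys(['img', 'fovy', 'cx', 'cy', 'eye', 'orientation'])
0.1 [-3.13998627e+00 -3.31057672e-04  4.45787730e-01]
```

View pics/scene0.png

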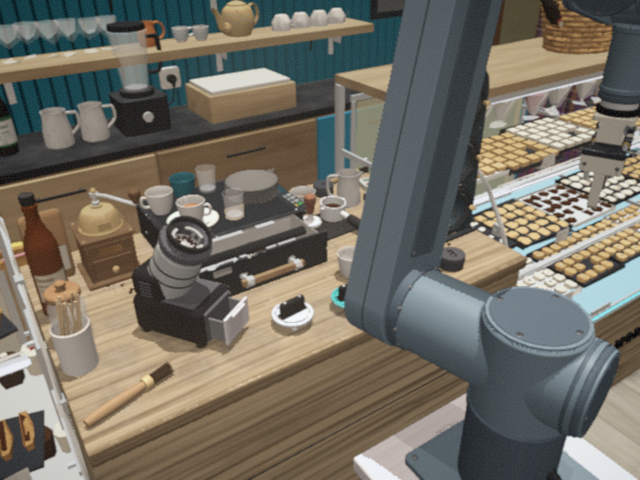

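View pics/top0.png

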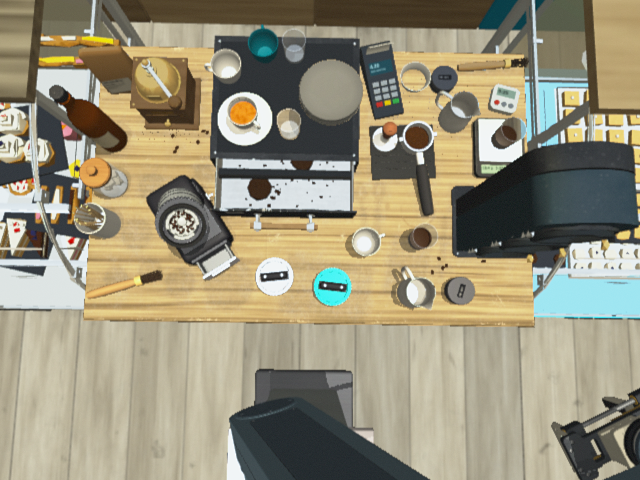

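The top view shows the grinder at about (188,222), with its bin out at (218,262). The candidates for the lid are the white/aluminium lid with a black bar at (274,276) and the turquoise one at (333,286), which is excluded by its colour. I'll enlarge the area to confirm.

```bash
cat > h.py <<'E'
import numpy as np,cv2
from scipy.spatial.transform import Rotation as R
def cam(d):
    f=240/np.tan(np.radians(d["fovy"]/2)); return f,np.array([d["cx"],d["cy"]]),np.array(d["eye"]),R.from_euler("xyz",d["orientation"]).as_matrix()
def proj(d,P):
    f,c,e,M=cam(d); q=(np.atleast_2d(P)-e)@M; return q[:,:2]/q[:,2:]*f+c
def ray(d,uv,z):
    f,c,e,M=cam(d); v=M@np.r_[(np.array(uv)-c)/f,1]; return e+v*(z-e[2])/v[2]
E
python3 - <<'E'
import cv2
a=cv2.imread("pics/top0.png")[170:300,140:360]; a=cv2.resize(a,None,fx=3.6,fy=3.6,interpolation=cv2.INTER_CUBIC); cv2.imwrite("pics/c1.png",a)
a=cv2.imread("pics/scene0.png")[205:350,130:350]; a=cv2.resize(a,None,fx=3.6,fy=3.6,interpolation=cv2.INTER_CUBIC); cv2.imwrite("pics/c2.png",a)
E
```

```text
(no output)
```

View pics/c1.png

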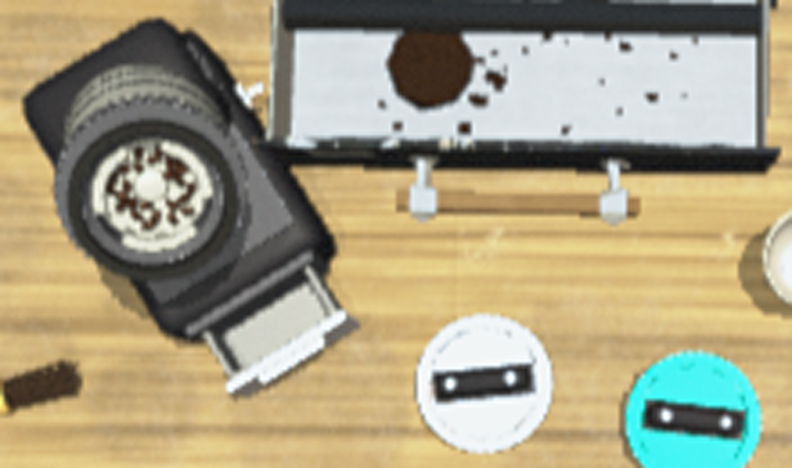

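View pics/c2.png

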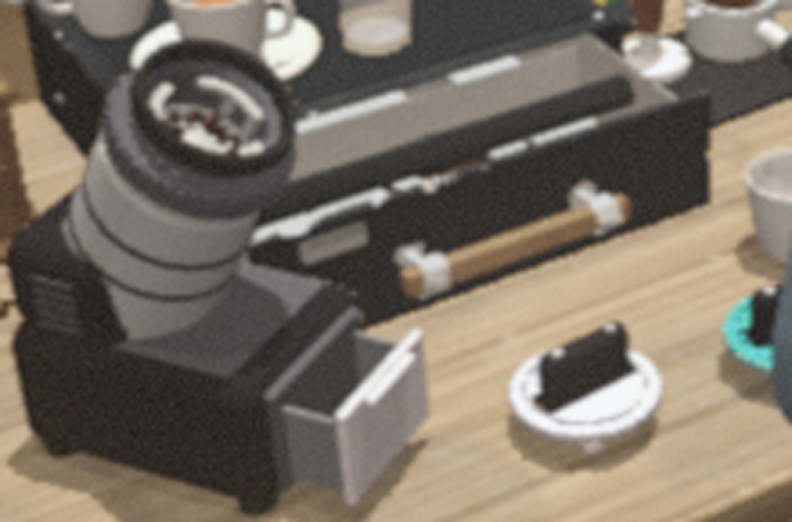

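The white lid with the black bar is at c1 (484,383), and the turquoise look-alike is at (690,420). The white/aluminium one fits the description. The seal centre is at c1 (149,199) and c2 (212,107). The bin's front edge runs from (228,390) to (352,325) in c1. Something like a lug shows under the lid flange at c2 (595,447).

```bash
cat >> h.py <<'E'
c1=lambda u,v:(u/3.6+140-.36,v/3.6+170-.36)
c2=lambda u,v:(u/3.6+130-.36,v/3.6+205-.36)
def load():
    import pickle,os
    if not os.path.exists("cams.pkl"):
        from bench import robot
        D={n:robot.get_image(n) for n in("top","scene")}; pickle.dump(D,open("cams.pkl","wb"))
    return pickle.load(open("cams.pkl","rb"))
E
python3 - <<'E'
from h import *
from scipy.optimize import least_squares
D=load();T,S=D["top"],D["scene"];np.set_printoptions(precision=1,suppress=True)
tri=lambda a,b:least_squares(lambda p:np.r_[proj(T,p)[0]-a,proj(S,p)[0]-b],[450,200,100])
s=tri(c1(149,199),c2(212,107));print("seal",s.x,s.fun)
a,b=ray(T,c1(228,390),74),ray(T,c1(355,322),74);print("bin",a,b,np.linalg.norm(a-b),np.degrees(np.arctan2(*(a-b)[1::-1])))
for u,v in((25,100),(155,20),(335,240),(170,338)):print("base",ray(T,c1(u,v),84))
print("lid flange",ray(T,c1(484,383),25),"scene",ray(S,c2(585,392),25))
e=[ray(T,c1(435,388),56),ray(T,c1(533,380),56)];print("bar",e,np.linalg.norm(e[0]-e[1]),(e[0]+e[1])/2,np.degrees(np.arctan2(*(e[1]-e[0])[1::-1])))
e=[ray(S,c2(540,352),56),ray(S,c2(627,324),56)];print("barS",e,np.linalg.norm(e[0]-e[1]))
print("lug?",ray(S,c2(595,447),2))
E
```

```text
seal [564.2 225.1 216.2] [ 0.3  0.2 -0.3 -0.1]
bin [473.4 211.8  74. ] [514.6 138.9  74. ] 83.71063384061615 119.40978470153516
base [642.3 336.7  84. ]
base [692.1 262.4  84. ]
base [561.8 150.8  84. ]
base [502.7 244.6  84. ]
lid flange [482.1  65.4  25. ] scene [477.   67.6  25. ]
bar [array([477.3,  92.4,  56. ]), array([482.9,  34. ,  56. ])] 58.660866062680434 [480.1  63.2  56. ] -84.45524951967937
barS [array([485.8,  89.5,  56. ]), array([481.1,  36.7,  56. ])] 52.98903518481328
lug? [457.9  73.8   2. ]
```

```bash
cat >> h.py <<'E'
def G(g,p):  # grinder frame -> world
    x,y,w=g; return R.from_euler("z",w).apply(np.atleast_2d(p))+[x,y,0]
a30=np.radians(30); Rt=np.array([[np.cos(a30),0,-np.sin(a30)],[0,1,0],[np.sin(a30),0,np.cos(a30)]])
def Tp(g,p): return G(g,np.atleast_2d(p)@Rt.T+[-30,0,207])
def circ(r,z): t=np.linspace(0,2*np.pi,73); return np.c_[r*np.cos(t),r*np.sin(t),0*t+z]
E
python3 - <<'E'
from h import *
from scipy.optimize import least_squares
D=load();T,S=D["top"],D["scene"];np.set_printoptions(precision=3,suppress=True)
def res(q):
    g=q[:3];s=Tp(g,[0,0,16]);b=G(g,[[q[3],41,74],[q[3],-41,74]])
    B=G(g,[[-75,0,84]])
    return np.r_[(proj(T,s)[0]-c1(149,199))*3,(proj(S,s)[0]-c2(212,107))*3,(proj(T,b)-[c1(228,390),c1(355,322)]).ravel()]
f=least_squares(res,[590,240,.6,-110],x_scale=[10,10,.1,10]);print(f.x,f.fun)
g=f.x[:3];np.save("g.npy",f.x);print("throat",Tp(g,[0,0,0]),"binfront",G(g,[f.x[3],0,45]))
o=[]
for d,n,cr in((T,"top",(165,140)),(S,"scene",(205,125))):
    k=5;y,x=cr;im=cv2.resize(d["img"][y:y+120,x:x+78],None,fx=k,fy=k,interpolation=cv2.INTER_CUBIC) if 0 else cv2.resize(d["img"][y:y+145,x:x+100],None,fx=4,fy=4,interpolation=cv2.INTER_CUBIC)
    def L(P,c): cv2.polylines(im,[np.int32(((proj(d,P)-[x,y])+.5)*4)],False,c,1)
    L(Tp(g,circ(42,16)),(0,0,255));L(Tp(g,circ(24.5,0)),(0,255,0))
    for z in(0,84):L(G(g,[[-75,-56,z],[-75,56,z],[85,56,z],[85,-56,z],[-75,-56,z]]),(255,0,255))
    b=f.x[3];L(G(g,[[b,-41,16],[b,41,16],[b,41,74],[b,-41,74],[b,-41,16]]),(0,255,255))
    o.append(im)
cv2.imwrite("pics/ov.png",np.hstack(o))
E
```

```text
[ 593.62   246.502    0.606 -122.392] [-0.898  2.236 -0.403 -5.853  0.524  1.807 -1.976 -0.877]
throat [[568.958 229.421 207.   ]] binfront [[493.006 176.814  45.   ]]
```

View pics/ov.png

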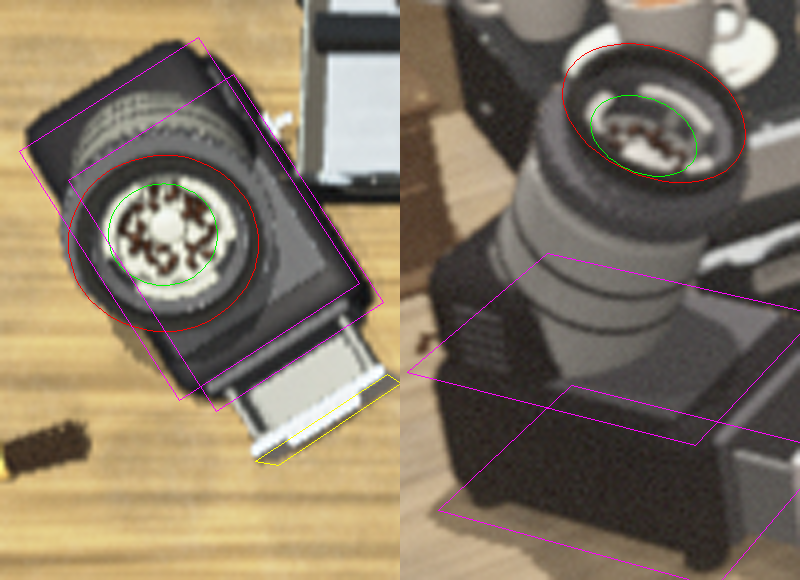

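The overlay shows the red seal circle about 2 px too far left in the top view. The ledge's white disc is centred at overlay (170,238), and the base and bin edges suggest a yaw nearer 31°. I'll refit with these.

Run:
```python
from h import *
from scipy.optimize import least_squares
D=load();T,S=D["top"],D["scene"];np.set_printoptions(precision=3,suppress=True)
def res(q):
    g=q[:3];b=G(g,[[q[3],41,74],[q[3],-41,74]])
    return np.r_[(proj(T,Tp(g,[0,0,0]))[0]-[182.1,224.1])*3,(proj(S,Tp(g,[0,0,16]))[0]-[188.2,233.2])*3,(proj(T,b)-[c1(228,388),c1(355,322)]).ravel(),np.degrees(q[2])-31.5]
f=least_squares(res,[590,240,.6,-110],x_scale=[10,10,.1,10]);print(f.x,f.fun,np.degrees(f.x[2]))
g=f.x[:3];np.save("g.npy",f.x);print("throat",Tp(g,[0,0,0]),"binfront",G(g,[f.x[3],0,45]))
# IK feasibility
from bench import robot
Rg=R.from_euler("z",g[2]).as_matrix();Rw=Rg@Rt
flip=np.diag([1,-1,-1.])
for lx in(0,):
  for k in(0,1):   # tool x = +-lid x
    gx=R.from_euler("z",np.radians(-84.5)+np.pi*k).as_matrix()@flip
    q=robot.inverse_kinematics([480.5,64.5,30],R.from_matrix(gx).as_euler("xyz"));print("pick",k,q)
    for c in(0,120,240):
      for dth in(26,0,-26,-70):
        M=Rw@R.from_euler("z",np.radians(c+dth)+np.pi*k).as_matrix()@flip
        q=robot.inverse_kinematics(Tp(g,[0,0,32])[0],R.from_matrix(M).as_euler("xyz"));print(k,c,dth,None if q is None else np.array(q))
M=Rg@R.from_euler("y",-np.radians(45)).as_matrix()@flip
for k in(0,1):print("push",robot.inverse_kinematics(G(g,[-130,0,40])[0],R.from_matrix(M@np.diag([1-2*k,1-2*k,1])).as_euler("xyz")),M[:,2])
```

```text
[ 593.295  244.219    0.574 -120.237] [-2.806 -1.138  3.246 -2.303 -0.808  2.148 -2.655 -0.068  1.397] 32.89748885676727
throat [[568.105 227.925 207.   ]] binfront [[492.338 178.914  45.   ]]
pick 0 [-0.097  0.363  1.922 -0.     0.857  2.948]
0 0 26 [0.022 0.045 1.877 0.375 0.798 0.359]
0 0 0 [0.022 0.045 1.877 0.375 0.798 0.813]
0 0 -26 [0.022 0.045 1.877 0.375 0.798 1.266]
0 0 -70 [0.022 0.045 1.877 0.375 0.798 2.034]
0 120 26 [ 0.022  0.045  1.877  0.375  0.798 -1.736]
0 120 0 [ 0.022  0.045  1.877  0.375  0.798 -1.282]
0 120 -26 [ 0.022  0.045  1.877  0.375  0.798 -0.828]
0 120 -70 [ 0.022  0.045  1.877  0.375  0.798 -0.06 ]
0 240 26 [0.022 0.045 1.877 0.375 0.798 2.453]
0 240 0 [0.022 0.045 1.877 0.375 0.798 2.907]
0 240 -26 [ 0.022  0.045  1.877  0.375  0.798 -2.922]
0 240 -70 [ 0.022  0.045  1.877  0.375  0.798 -2.154]
pick 1 [-0.097  0.363  1.922 -0.     0.857 -0.193]
1 0 26 [ 0.022  0.045  1.877  0.375  0.798 -2.783]
1 0 0 [ 0.022  0.045  1.877  0.375  0.798 -2.329]
1 0 -26 [ 0.022  0.045  1.877  0.375  0.798 -1.875]
1 0 -70 [ 0.022  0.045  1.877  0.375  0.798 -1.107]
1 120 26 [0.022 0.045 1.877 0.375 0.798 1.406]
1 120 0 [0.022 0.045 1.877 0.375 0.798 1.86 ]
1 120 -26 [0.022 0.045 1.877 0.375 0.798 2.314]
1 120 -70 [0.022 0.045 1.877 0.375 0.798 3.082]
1 240 26 [ 0.022  0.045  1.877  0.375  0.798 -0.688]
1 240 0 [ 0.022  0.045  1.877  0.375  0.798 -0.235]
1 240 -26 [0.022 0.045 1.877 0.375 0.798 0.219]
1 240 -70 [0.022 0.045 1.877 0.375 0.798 0.987]
push [-0.303  0.344  2.507  1.972  0.632 -1.19 ] [ 0.594  0.384 -0.707]
push [-0.303  0.344  2.507  1.972  0.632  1.952] [ 0.594  0.384 -0.707]
```

```bash
cat > push.py <<'E'
from h import *
from bench import robot
q=np.load("g.npy");g=q[:3];Rg=R.from_euler("z",g[2]).as_matrix();flip=np.diag([1,-1,-1.])
for t in(45,35,55,30,60):
    M=Rg@R.from_euler("y",-np.radians(t)).as_matrix()@flip@np.diag([-1,-1,1])
    for s in(1,-1):
        o=R.from_matrix(M@np.diag([s,s,1])).as_euler("xyz")
        P=[G(g,p)[0] for p in([-160,0,150],[-150,0,42],[-60,0,42])]
        K=[robot.inverse_kinematics(p,o) for p in P]
        if all(k is not None for k in K):break
    else: print(t,[k is not None for k in K]);continue
    break
print(t,s)
robot.move_gripper(0.)
robot.move_ptp(P[0],o); robot.move_linear(P[1],speed=150)
r=robot.move_linear(P[2],speed=50,f_stop=12)
p=robot.current_tcp_pos();print(r,p,(R.from_euler("z",-g[2]).apply(np.array(p)-[g[0],g[1],0])),robot.current_contact_force())
robot.move_linear(G(g,[-135,0,48])[0],speed=150)
d=robot.get_image("top");cv2.imwrite("pics/top1.png",d["img"])
robot.move_linear(P[0],speed=250)
print(robot.current_t())
E
python3 push.py
```

```text
45 1
True [515.7776819  194.76364811  40.52294693] [-91.94776431   0.57739111  40.52294693] [-2.87037463 -3.23398152  0.99287069]
7.4917
```

Run:
```python
from h import *
from bench import robot
o=[]
for n,(y,x) in(("top",(165,140)),("scene",(205,125))):
    d=robot.get_image(n);o.append(cv2.resize(d["img"][y:y+145,x:x+100],None,fx=4,fy=4,interpolation=cv2.INTER_CUBIC))
cv2.imwrite("pics/p1.png",np.hstack(o))
```

```text
(no output)
```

View pics/p1.png

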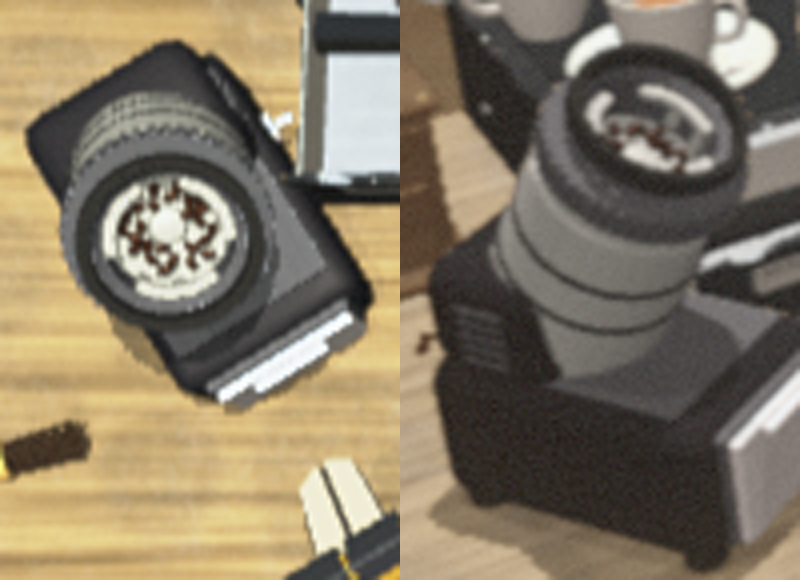

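The bin is now flush with the base front, at left crop (280,355). The ledge shows as a white ring with dark gaps, so I'll unwrap it to estimate the slots, and pick up the lid.

```bash
cat > pick.py <<'E'
from h import *
from bench import robot
g=np.load("g.npy")[:3]
D=load();np.set_printoptions(precision=2,suppress=True)
for n,off in(("top",np.array([182.1,224.1])),("scene",None)):
    d=D[n];gray=cv2.cvtColor(d["img"],cv2.COLOR_BGR2GRAY)
    o=off-proj(d,Tp(g,[0,0,0]))[0] if off is not None else np.array([188.2,233.2])-proj(d,Tp(g,[0,0,16]))[0]
    t=np.radians(np.arange(-180,180,8));out=0
    for r in(25.5,27,28.5):
        p=(proj(d,Tp(g,np.c_[r*np.cos(t),r*np.sin(t),0*t]))+o).astype(np.float32)
        out=out+cv2.remap(gray,p[None,:,0],p[None,:,1],cv2.INTER_LINEAR)[0]/3.
    print(n,list(zip(np.arange(-180,180,8).tolist(),out.astype(int).tolist())))
flip=np.diag([1,-1,-1.])
o=R.from_matrix(R.from_euler("z",np.radians(-84.5)+np.pi).as_matrix()@flip).as_euler("xyz")
robot.move_gripper(.6) if 0 else robot.move_gripper(1.)
robot.move_ptp([480.5,64.5,110],o)
r=robot.move_linear([480.5,64.5,29.5],speed=120,f_stop=15);print("hit",r,robot.current_tcp_pos())
robot.move_gripper(0.);print(robot.current_gripper_width()*93,robot.current_finger_force())
robot.move_linear([480.5,64.5,120],speed=150)
print(robot.current_contact_force(),robot.current_ft_torque(),robot.current_eef_rot(),robot.current_t())
d=robot.get_image("scene");P=proj(d,robot.current_tcp_pos())[0].astype(int);print(P)
cv2.imwrite("pics/lift.png",cv2.resize(d["img"][P[1]-60:P[1]+60,P[0]-70:P[0]+70],None,fx=4,fy=4,interpolation=cv2.INTER_CUBIC))
E
python3 pick.py
```

```text
top [(-180, 218), (-172, 222), (-164, 183), (-156, 86), (-148, 91), (-140, 110), (-132, 105), (-124, 173), (-116, 228), (-108, 222), (-100, 220), (-92, 223), (-84, 225), (-76, 223), (-68, 218), (-60, 217), (-52, 211), (-44, 196), (-36, 91), (-28, 141), (-20, 89), (-12, 102), (-4, 169), (4, 211), (12, 207), (20, 221), (28, 218), (36, 217), (44, 225), (52, 225), (60, 224), (68, 228), (76, 153), (84, 89), (92, 93), (100, 83), (108, 87), (116, 199), (124, 225), (132, 221), (140, 217), (148, 224), (156, 210), (164, 222), (172, 219)]
scene [(-180, 112), (-172, 172), (-164, 194), (-156, 164), (-148, 104), (-140, 95), (-132, 109), (-124, 119), (-116, 111), (-108, 116), (-100, 120), (-92, 132), (-84, 126), (-76, 116), (-68, 122), (-60, 137), (-52, 125), (-44, 68), (-36, 58), (-28, 57), (-20, 119), (-12, 190), (-4, 193), (4, 186), (12, 170), (20, 148), (28, 104), (36, 65), (44, 50), (52, 45), (60, 42), (68, 39), (76, 40), (84, 43), (92, 40), (100, 40), (108, 41), (116, 41), (124, 41), (132, 40), (140, 42), (148, 42), (156, 48), (164, 50), (172, 61)]
hit False [480.95  64.48  29.93]
14.9456933811318 29.9814373254776
[-0.25 -0.64 -2.01] [ 0.01 -0.09  0.03] [-3.14 -0.    1.67] 14.35
[290 272]
```

View pics/lift.png

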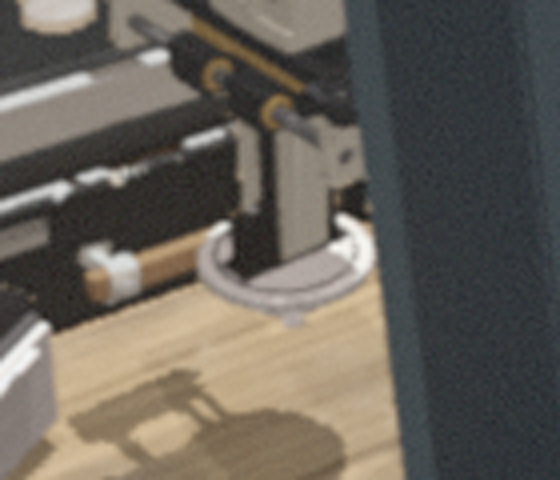

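The lid is held level, with one lug visible towards the camera, which confirms its x sign. The unwrapped ledge shows slots at about -143°, -22° and 95°, so the slot setting is about -23°. Next I move to the throat and probe.

```bash
cat >> h.py <<'E'
flip=np.diag([1,-1,-1.])
def rig():
    g=np.load("g.npy")[:3]; return g,R.from_euler("z",g[2]).as_matrix()@Rt
def pose(phi,z,dx=0,dy=0,tz=29.5):  # lid origin at (dx,dy,z) in throat, lid angle phi(deg)
    g,Rw=rig(); return Tp(g,[dx,dy,z+tz])[0],R.from_matrix(Rw@R.from_euler("z",np.radians(phi+60)).as_matrix()@flip).as_euler("xyz")
def where(robot,tz=29.5):
    g,Rw=rig(); p=np.array(robot.current_tcp_pos()); return Rw.T@(p-Tp(g,[0,0,0])[0])-[0,0,tz]
def force(robot):
    Rw=rig()[1]; return Rw.T@np.array(robot.current_contact_force()),Rw.T@np.array(robot.current_ft_torque())
E
python3 - <<'E'
from h import *
from bench import robot
np.set_printoptions(precision=2,suppress=True)
robot.move_linear([480.5,64.5,280],speed=250)
robot.move_ptp(*pose(-14,45))
print(where(robot),force(robot),robot.current_t())
robot.move_linear(*pose(-14,10),speed=120)
print(where(robot),force(robot))
r=robot.move_linear(*pose(-14,-5),speed=15,f_stop=5)
print(r,where(robot),force(robot),robot.current_t())
E
```

```text
[-1.72  0.2  44.12] (array([-0.26,  0.14, -1.42]), array([-0.04,  0.33,  0.03])) 15.8333
[-0.24 -0.54  9.55] (array([-2.07, -0.5 , -1.26]), array([-0.04,  0.4 ,  0.07]))
True [-0.08  0.02  0.17] (array([0.65, 0.11, 4.04]), array([-0.09,  0.09,  0.01])) 16.9583
```

Contact came at the ledge height with almost no lateral force, so the alignment is good. Now I turn it by feel.

Run:
```python
from h import *
from bench import robot
np.set_printoptions(precision=2,suppress=True)
ok=False
for phi in(-17,-20,-23,-26,-29,-32):
    robot.move_linear(*pose(phi,0.),speed=15)
    r=robot.move_linear(*pose(phi,-5),speed=20,f_stop=6)
    w=where(robot);print(phi,r,w,*force(robot),robot.current_t())
    if w[2]<-3: ok=True;break
print(ok)
```

```text
-17 True [ 0.15  0.12 -0.77] [-1.7  -0.17  8.17] [-0.01  0.2   0.04] 17.4417
-20 False [-0.28 -0.13 -5.17] [-1.09 -1.7   1.53] [-0.29  0.85  0.03] 18.0917
True
```

Run:
```python
from h import *
from bench import robot
np.set_printoptions(precision=2,suppress=True)
robot.move_linear(*pose(-22,-5),speed=20)
r=robot.move_linear(*pose(-22,-10.5),speed=20,f_stop=18)
w=where(robot);print(r,w,*force(robot))
if w[2]<-8.8:
    m0=force(robot)[1][2]
    for a in range(5,56,5):
        r=robot.move_linear(*pose(-22-a,-10.5),speed=15,f_stop=20)
        F,m=force(robot);print(a,r,where(robot),F,m,round(robot.current_t(),2))
        if r or abs(m[2]-m0)>.35:break
```

```text
False [ -0.1   -0.04 -10.51] [-3.82 -1.06  3.69] [-0.26  0.97 -0.02]
5 False [ -0.07  -0.06 -10.45] [-3.69 -2.46  5.62] [-0.26  1.03 -0.05] 19.02
10 False [ -0.27   0.   -10.48] [-3.04 -1.33  4.92] [-0.22  1.1   0.01] 19.27
15 False [ -0.31   0.03 -10.47] [-3.23 -1.33  4.65] [-0.23  1.14 -0.05] 19.52
20 False [ -0.23   0.11 -10.47] [-2.78 -1.21  4.57] [-0.16  1.08 -0.03] 19.77
25 False [ -0.08   0.13 -10.4 ] [-3.49 -1.13  4.84] [-0.08  0.94 -0.03] 20.02
30 False [ -0.2    0.13 -10.43] [-3.73 -2.36  4.81] [-0.08  1.05 -0.04] 20.27
35 False [ -0.35   0.17 -10.49] [-3.17 -1.4   5.44] [-0.04  1.1  -0.01] 20.52
40 False [ -0.36   0.21 -10.49] [-3.78 -0.44  4.78] [-0.1   1.09 -0.01] 20.77
45 False [ -0.57  -0.39 -10.56] [-5.81 -4.14  4.29] [-0.45  1.19  0.5 ] 21.02
```

The stop was felt at about 43–45° of turn. I ease off, let the lid come up to its locked height, release and check.

Run:
```python
from h import *
from bench import robot
np.set_printoptions(precision=2,suppress=True)
robot.move_linear(*pose(-65,-10.3),speed=15)
r=robot.move_linear(*pose(-65,-6.5),speed=10,f_stop=8); print("lock test",r,where(robot),*force(robot))
robot.move_linear(*pose(-65,-8),speed=15); print(where(robot),*force(robot))
robot.move_gripper(.5)
robot.move_linear(*pose(-65,60),speed=150)
robot.move_ptp([400,-100,330],[np.pi,0,0.])
robot.sleep(.3);print(robot.current_t())
o=[]
for n,(y,x) in(("top",(165,140)),("scene",(205,125))):
    d=robot.get_image(n);im=cv2.resize(d["img"][y:y+145,x:x+100],None,fx=4,fy=4,interpolation=cv2.INTER_CUBIC)
    g=rig()[0]
    for zz,c in((16.9,(0,0,255)),(27,(0,255,0))):
        cv2.polylines(im,[np.int32((proj(d,Tp(g,circ(42,zz-0)))-[x,y]+.5)*4)],False,c,1)
    o.append(im)
    cv2.imwrite(f"pics/{n}_end.png",d["img"])
cv2.imwrite("pics/p2.png",np.hstack(o))
```

```text
lock test True [-0.46 -0.37 -7.48] [ 3.36 -0.76  3.19] [ 0.2  -0.07  0.14]
[-0.33 -0.3  -7.63] [-3.86 -2.6   7.58] [-0.29  0.98  0.2 ]
24.8
```

View pics/p2.png

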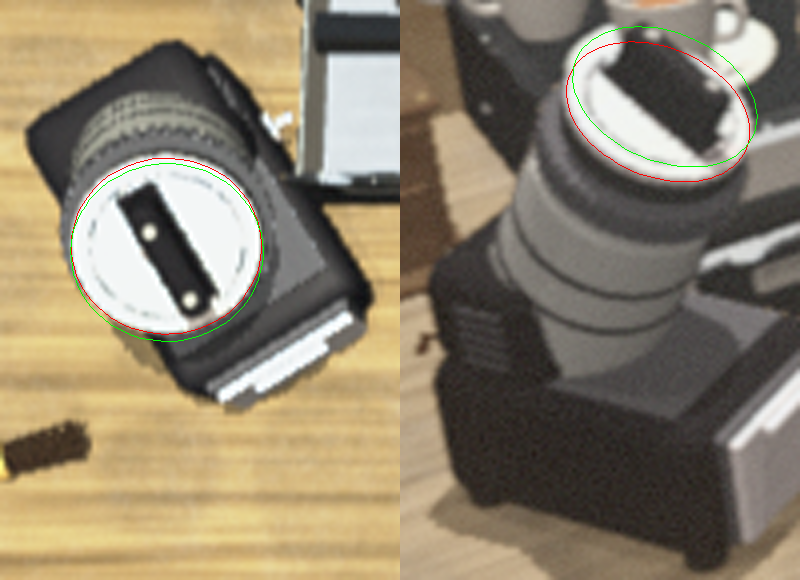

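View pics/top_end.png

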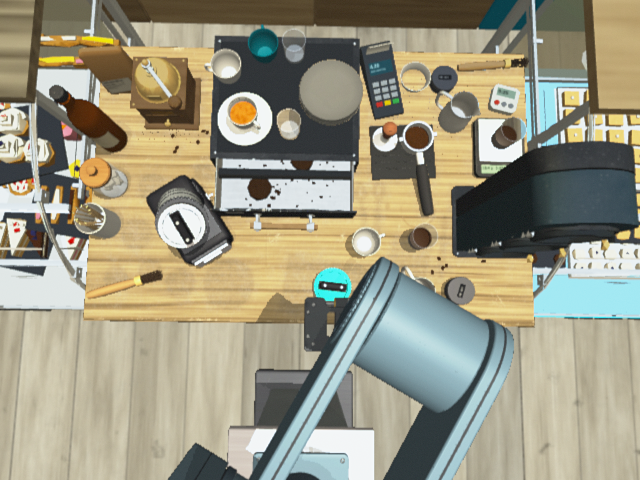

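The bin is flush against the base front. The lid's flange matches the locked-height circle, the lid resisted the pull-up test, and the bar is at left crop (165,250). Nothing else has moved and the arm is clear, so I'm handing in.

```bash
python3 -c "
from bench import robot
print(robot.hand_in(),robot.current_t())"
```

```text
the job is handed in; nothing more can be done
the job is handed in; nothing more can be done
```

The grounds bin is pushed home and the lid is locked on the throat and stays down by itself; nothing else looks moved in the final top view, and the job was handed in at about 25 s of the 56 s allowed.

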